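Swap the tripped surge-arrester plug

TASK

One of the three plug-in surge arresters in the row on the panel has tripped: its indicator pin stands up out of its top. Pinch its sprung release tab in, lift that plug straight out and stand it upright in the black tray; then fit the spare plug standing on the bench in its place, tab on the same side as its neighbours' tabs, pushed fully home so that its tab springs out again. Leave the other two plugs latched and do not shift the things around.

Things in the scene. Friction and masses are not known exactly. Their poses are not given: they have to be found in the camera images.
- spent_center (a point): The tripped plug, seated in one of the three pockets: light grey block with a white pin 8 mm across standing 10 mm out of its top (other plugs: flush). This point: middle of its nose, the upper part, 46 mm long (x) by 32 wide (y) by 34 high; 17 mm below the top, 51 mm above the foot of its blades. z up, x towards the release tab. All plugs are alike, 0.1 to 0.2 kg, 68 mm tall.
- spent_tab (a joint): Release tab of the tripped plug, m pressed in: 0 sprung out (latched), 0.006 flush, 0.0075 stop. A button 16 mm wide in the nose's +x end face, 9 mm below to 13 mm above the nose's middle, 6 mm proud: nose 52 mm over the free tab, 46 with it flush. 1 N to start, 7 N flush. Hold it 5 mm in while lifting: that draws back the hook (23 to 27 mm below the nose's middle) from under the pocket's lip.
- spare_center (a point): The spare plug, standing upright on its blades on the bench: same plug, same point (51 mm above the bench) and axes (x towards its tab). Below the nose: body 46 mm long, 29 wide, 24 high (lowest 4 mm narrowed by 1.5 mm a side), then two steel blades 10 mm long.
- spare_tab (a joint): Release tab of the spare, m pressed in, as spent_tab. Pushed into a pocket with the tab free, the sloped hook rides over the lip (about 12 N, up to 16) and snaps out when home. Or pinch the tab in and let go when the plug is home. Let go 1 to 6 mm above home, the hook rubs on the lip and the plug stays until pushed down on its top.
- spare_tabside (a point): Middle of the spare nose's tab end face (without the tab), 23 mm from spare_center along its +x.
- sound_a_center (a point): One sound plug of the row (same point and axes). It stays.
- sound_b_center (a point): The other sound plug of the row (same point and axes). It stays.
- sound_a_tab (a joint): Release tab of the first sound plug, m pressed in. Stays at 0.
- sound_b_tab (a joint): Release tab of the other sound plug, m pressed in. Stays at 0.
- pocket1 (a point): First pocket of the base, at the panel's lowest y: where the middle of a plug's nose comes when fully home, 65 mm above the bench. z up, x to the side where the tabs must be. Pockets lie 36 mm apart along y; 4 mm between neighbouring noses. A pocket is 24 mm deep below the base's shoulders and gives a plug 1.5 mm of play all round.
- pocket2 (a point): Middle pocket, same point and axes. The base's flat shoulders lie 17 mm below this point (the nose stands 34 mm out of them), from 24.5 to 45 mm either way along x from it; a plug lifted 40 mm is clear of its pocket.
- pocket3 (a point): Third pocket, at the panel's highest y, same point and axes. Wiring ducts 52 mm high run along y, from 77 to 109 mm either way along x from the pockets.
- panel_point (a point): Centre of the fixed mounting panel, at bench height: steel plate 230 mm (x) by 280 mm (y) with the three-pole arrester base on its rail. Tallest on it: a power supply 116 mm high, from 96 to 134 mm to the -y side, 62 mm either way along x. Terminals up to 52 mm high on either side of the base.
- tray_in (a point): The empty black parts tray, fixed: centre of its inner floor, 3 mm above the bench. Inside 124 mm (x) by 104 mm (y); walls 3 mm thick, 26 mm high.
- carton_mid (a point): The spare's empty open carton, 54 by 42 by 66 mm (a flap to 84 mm), standing close beside the spare plug on the plug's -y side; this point is its centre. Loose bystander.
- cleaver: Black fibre cleaver, 80 by 64 by 48 mm, loose on the bench; origin at the centre of its underside. Bystander.
- driver_grip (a point): Black-handled screwdriver, 190 mm long, lying on the bench beyond the panel; this point is on its handle. Loose bystander.
- splicer: Fusion splicer, fixed: black instrument 130 mm (x) by 160 mm (y) by 104 mm high, with a tilted screen on its -x side out to 115 mm; origin at the centre of its underside. Obstacle.
Things that resemble listed ones, but are neither listed nor needed, are in the scene too. Leave any yellow look-alike of the part that bears tray_in alone.

How it is judged:
By the outcome, as a careful person would: the job done as asked, in the order asked, and still so for the second after the job is handed in, with the robot touching nothing.
It also fails if it takes over 64 s, if anything falls off the work surface, if the arm or the gripper's body presses on something with over 40 N, if the wrist force passes 120 N, or if a joint passes its speed limit or range.

ROBOT

A 6-joint arm with a two-finger parallel gripper is mounted at the origin on the work surface. World frame = base frame: x ahead of the robot, y to its left, z up, the work surface at z = 0. Lengths are in m, angles in rad, forces in N, time in s.
With the tool pointing down it reaches from about 0.3 to 0.775 m from the base axis. Payload 14.6 kg.
Tool frame: the origin (TCP) lies at the very end of the fingers, on their centre line; the grasp point (between the pads) lies 19 mm behind it; z points along the fingers, y is the line along which they close (so a half turn about z gives the same grasp; the last joint's range is limited). The gripper opens to 94 mm and grips with 3 to 60 N. Pads are 16 mm wide; open, the fingers measure 119 mm over their backs; the gripper's body (75 mm by 177 mm) begins 78 mm behind the grasp point.
Start: joints at [-1.301, 0.3, 1.521, -0, 1.321, -0.067], TCP at [0.182, -0.519, 0.167] pointing down, gripper open.
Joint ranges: [-3.03, 3.03], [-0.79, 2.21], [0.23, 2.52], [-1.04, 4.18], [0, 3.07], [-2.55, 2.55]. Speed limits (rad/s): [2.22, 2.22, 2.57, 3.14, 3.14, 3.14].

INTERFACE

Orientations are given as [roll, pitch, yaw] about the fixed x, y, z axes, in that order (R = Rz(yaw) Ry(pitch) Rx(roll)).
In Python, from station import telemetry, cams, hand_in, nets gives the robot as it stands.
- The arm moves only by the tool move_arm, never from a script. Its argument "increments" is a list of rows, each a list of 4 numbers: the shift along the tool's x, y, z in m, then the turn about the tool's z in rad. In form: [[tx, ty, tz, roll], ...]. A call has 1 to 20 rows; each row shifts and turns the commanded pose from where the row before left it, along the tool's axes as they then stand; what a row does not reach is not made up. A row lasts 1/8 s, in which the tool goes at most 62.5 mm and 10.7 degrees, less where a joint would pass 70% of its speed; a pose out of reach is approached as far as the arm can. A call is refused whole if a number of a shift passes 0.0625 or a number of a turn 0.188, either way. A call with a gripper value outside its range is refused whole. "grip" is the opening, from 0 (shut) to 1 (fully open), set as the call begins (left out, the last holds). The fingers move at their own pace and stop on an object; "force" is the grip in N (left out, the last holds). Time passes only in rows, so rows that do not move let the fingers close. It gives the time, the measured TCP pose, the force, the opening and the grip force at its end, in the units of the state.
- telemetry.get_obs(): the state, without advancing time (a new reading comes with each control period).
- cams.camera(name): name is "scene" or "top" or "wrist"; returns the picture (384x512x3 uint8, blue, green, red); there is no depth.
- cams.camera_model(name): a dict with "intrinsics" (3x3 intrinsics, pixels), "xyz" and "attitude" of the camera in the world; the wrist camera has in their place "T_tool_cam" (4x4, takes a point from camera to tool coordinates, whose origin is the TCP and whose axes are the flange's). Camera axes: x right, y up, looking along -z (the intrinsics and any distortion apply to the point x, -y, -z); pixel columns grow to the right and rows downward; lengths in m; the calibration is good to about 2 mm. A picture is of the moment at which its call begins: read the wrist's pose just before it. camera_model takes no time and is no camera call.
- hand_in(): hands the job in; it is judged then, once.
Trained networks look in the newest picture that a camera, given by its name, has taken for a name from the list of things; names that differ only in an ending like _2 or _b are one class to them, and where a whole thing is asked for, a point or a joint stands for the part that bears it (a point fixed in the world has none). Each returns a list of dicts, best first, with "conf" (0 to 1); they miss things now and then, are a little off and sometimes report something else, mostly with a low value. They report only what shows in the picture. A call takes as long as a camera call. They do not tell look-alikes from the thing itself.
- nets.search_frame(camera, query): "extent" ([left, top, right, bottom] in pixels, round what is visible of it).
- nets.mark_of(camera, query): "centre" ([column, row] in pixels: a listed point, or the origin of a listed thing).
The state is a dict: "time_s": time; "qpos": joint angles; "joint_vel": joint speeds; "tau": joint torques, N m; "ee_pos": TCP position; "eef_rot": TCP orientation; "force": force on the tool from outside, world axes, zero at the start; "moment": the same for the moment, N m; "grip_width": finger opening in m; "grip_force": force on a finger pad.
Only numpy, scipy, OpenCV 4.12 (cv2) and the standard library are available. Lean on these libraries where they do the work, as an engineer would, in place of code of your own. Each camera call takes 0.05 s, during which the arm holds its last target. There are 200 camera calls.

## Working session

There is one attempt and no reset: what is moved stays moved. The work goes in short steps, Python scripts to look and compute and a tool call to move; the robot and the scene stay as the last step left them, time stands still between calls to the robot, and variables do not carry over. Pictures are saved under pics/ and viewed, at most 10 in all, crops included, and the job is handed in when it is done.

Besides the shell and the picture viewer there is one more tool, called after "Request:" in YAML: its name, and indented under it one key for each argument. move_arm: Moves the arm, as the interface text tells. Its arguments: {"type":"object","properties":{"increments":{"type":"array"},"grip":{"type":"number"},"force":{"type":"number"}},"required":["increments"]}

```bash
ls; mkdir -p pics; python3 - <<'E'
from station import telemetry,cams,nets
import cv2,numpy as np
o=telemetry.get_obs();print({k:np.round(v,3).tolist() for k,v in o.items()})
for c in ["scene","top"]:
    im=cams.camera(c);cv2.imwrite(f"pics/{c}0.png",cv2.resize(im,(800,600),interpolation=cv2.INTER_CUBIC))
    m=cams.camera_model(c);print(c,m)
    for q in ["spent_center","spare_center","spare_tabside","pocket2","tray_in","carton_mid","panel_point"]:
        print(q,[(np.round(d["centre"],1).tolist(),round(d["conf"],2)) for d in nets.mark_of(c,q)][:6])
print(cams.camera_model("wrist"))
E
```

```text
pics
{'time_s': 0.0, 'qpos': [-1.301, 0.3, 1.522, -0.0, 1.321, -0.067], 'joint_vel': [-0.001, -0.0, -0.001, 0.001, 0.0, 0.0], 'tau': [-0.001, -53.181, -35.273, 0.071, 0.024, -0.0], 'ee_pos': [0.182, -0.519, 0.166], 'eef_rot': [-3.14, -0.0, 0.337], 'force': [-0.445, 0.342, 1.098], 'moment': [-0.009, -0.069, -0.052], 'grip_force': 0.0, 'grip_width': 0.094}
scene {'intrinsics': array([[368.81185998,   0.        , 263.16823511],
       [  0.        , 368.81185998, 187.42079849],
       [  0.        ,   0.        ,   1.        ]]), 'xyz': array([ 1.03016373, -0.12639303,  0.87261531]), 'attitude': array([0.58870913, 0.01466101, 1.2751221 ])}
spent_center [([292.5, 195.8], 0.56)]
spare_center [([355.6, 132.7], 0.57)]
spare_tabside [([351.9, 131.7], 0.69)]
pocket2 [([290.4, 197.8], 0.87), ([261.7, 204.7], 0.85)]
tray_in [([133.7, 155.3], 0.95), ([142.5, 208.7], 0.92), ([220.5, 341.7], 0.86)]
carton_mid []
panel_point [([277.0, 212.7], 0.92), ([409.6, 225.7], 0.55)]
top {'intrinsics': array([[358.4703456 ,   0.        , 253.86102323],
       [  0.        , 358.4703456 , 197.05299397],
      
[... 409 characters left out ...]
.86), ([314.5, 105.5], 0.62)]
carton_mid [([158.4, 253.7], 0.87), ([257.6, 184.3], 0.73)]
panel_point [([251.8, 188.2], 0.58), ([157.3, 255.9], 0.38), ([152.9, 146.1], 0.33)]
{'intrinsics': array([[278.05806179,   0.        , 254.30575319],
       [  0.        , 278.05806179, 197.91554367],
       [  0.        ,   0.        ,   1.        ]]), 'T_tool_cam': array([[-5.23345343e-04,  9.68473967e-01,  2.49114232e-01,
         7.21663695e-02],
       [ 9.99999847e-01,  5.51942093e-04, -4.49443835e-05,
         1.36605314e-03],
       [-1.81024096e-04,  2.49114170e-01, -9.68474108e-01,
        -2.16904666e-01],
       [ 0.00000000e+00,  0.00000000e+00,  0.00000000e+00,
         1.00000000e+00]])}
```

View pics/scene0.png

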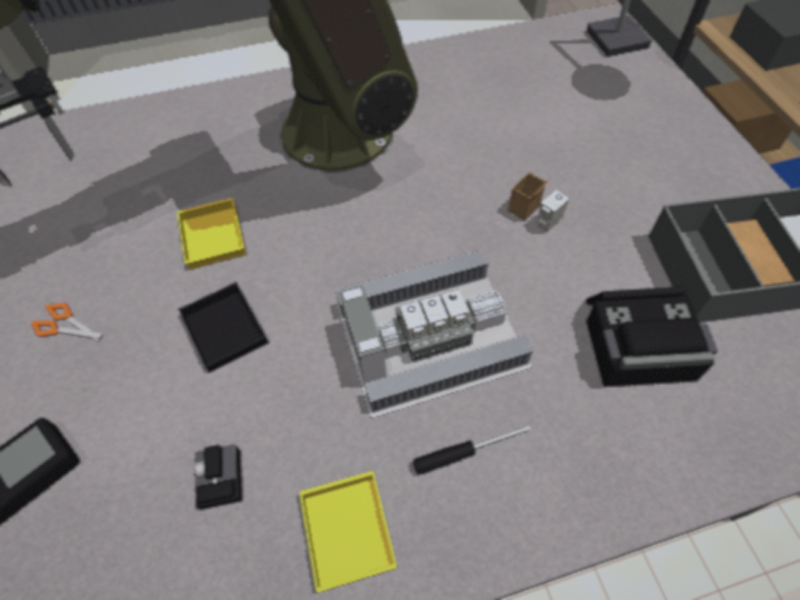

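View pics/top0.png

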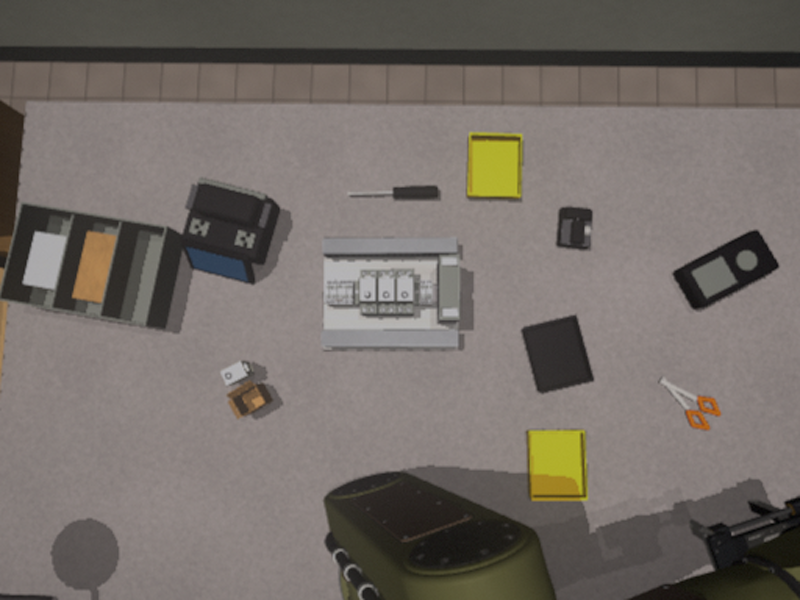

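The candidates for the tripped plug are the three noses at top (368, 295), (387, 295) and (404, 295) in the 800 px view. The scene view shows a raised pin on the rightmost one (452, 296), so +y. The spare is at top (235, 373) beside the carton at (248, 398). The black tray is at top (557, 353), and the two yellow trays are look-alikes. Next I'll compute positions.

```bash
cat > h.py <<'E'
import numpy as np,cv2
from scipy.spatial.transform import Rotation as Ro
from station import telemetry,cams,nets
def cam(n,obs=None):
    m=cams.camera_model(n)
    if n!="wrist": return m["intrinsics"],Ro.from_euler("xyz",m["attitude"]).as_matrix(),np.array(m["xyz"])
    o=obs or telemetry.get_obs();T=m["T_tool_cam"];R=Ro.from_euler("xyz",o["eef_rot"]).as_matrix()
    return m["intrinsics"],R@T[:3,:3],R@T[:3,3]+np.array(o["ee_pos"])
def ray(n,uv,obs=None):
    K,R,p=cam(n,obs);d=np.linalg.inv(K)@[uv[0],uv[1],1];return p,R@(d*[1,-1,-1])
def at_z(n,uv,z,obs=None):
    p,d=ray(n,uv,obs);return p+d*(z-p[2])/d[2]
def proj(n,X,obs=None):
    K,R,p=cam(n,obs);c=R.T@(np.array(X)-p);c=K@(c*[1,-1,-1]);return c[:2]/c[2]
def totool(X,obs=None):
    o=obs or telemetry.get_obs();return Ro.from_euler("xyz",o["eef_rot"]).as_matrix().T@(np.array(X)-o["ee_pos"])
E
python3 - <<'E'
from h import *
s=.64
for n,uv,z in [("p3 top",(368,293),.082),("p2",(387,293),.082),("p1",(404,293),.082),("spare",(235,373),.068),("tray",(557,353),.003),("carton",(248,400),.066),("ps hi",(448,290),.116),("splicer",(232,228),.1)]:
    print(n,at_z("top",np.array(uv)*s,z).round(3))
for c,uv in [("scene",(292.5,195.8)),("top",(235.8,182.9))]: print(c,at_z(c,uv,.065).round(3))
for c,uv in [("scene",(355.6,132.7)),("top",(150.2,235.7))]: print(c,at_z(c,uv,.051).round(3))
for c,uv in [("scene",(142.5,208.7)),("top",(355.4,223.8))]: print(c,at_z(c,uv,.003).round(3))
E
```

```text
p3 top [0.55  0.076 0.082]
p2 [0.55  0.039 0.082]
p1 [0.551 0.006 0.082]
spare [0.39  0.332 0.068]
tray [ 0.443 -0.308  0.003]
carton [0.338 0.305 0.066]
ps hi [ 0.554 -0.077  0.116]
splicer [0.67  0.342 0.1  ]
scene [0.559 0.084 0.065]
top [0.566 0.076 0.065]
scene [0.398 0.34  0.051]
top [0.398 0.338 0.051]
scene [ 0.439 -0.306  0.003]
top [ 0.45  -0.305  0.003]
```

Request:
move_arm:
  increments:
    - [0.046, -0.036, -0.003, 0]
    - [0.046, -0.036, -0.003, 0]
    - [0.046, -0.036, -0.003, 0]
    - [0.046, -0.036, -0.003, 0]
    - [0.046, -0.036, -0.003, 0]
    - [0.046, -0.036, -0.003, 0]
    - [0.046, -0.036, -0.003, 0]
    - [0.046, -0.036, -0.003, 0]
    - [0.046, -0.036, -0.003, 0]
    - [0.046, -0.036, -0.003, 0]
    - [0.046, -0.036, -0.003, 0]
    - [0.046, -0.036, -0.003, 0]
    - [0, 0, 0, -0.176]
    - [0, 0, 0, -0.176]
    - [0, 0, 0, -0.176]
    - [0, 0, 0, -0.176]
    - [0, 0, 0, -0.176]
    - [0, 0, 0, -0.176]
    - [0, 0, 0, -0.176]
  grip: 1

```text
time_s: 3.18
ee_pos: [0.56, 0.0711, 0.2031]
eef_rot: [3.142, -0.0, 1.575]
force: [-0.1, 0.3, -0.0]
grip_width: 0.094
grip_force: 0.0
```

```bash
python3 - <<'E'
from h import *
o=telemetry.get_obs();print(o["time_s"],o["ee_pos"],o["eef_rot"])
im=cams.camera("wrist");cv2.imwrite("pics/w1.png",cv2.resize(im,(800,600),interpolation=cv2.INTER_CUBIC))
for q,z in [("spent_center",.065),("sound_a_center",.065),("pocket2",.065)]:
  for d in nets.mark_of("wrist",q): print(q,np.round(d["centre"],1),round(d["conf"],2),at_z("wrist",d["centre"],z,o).round(4))
E
```

```text
3.175 [0.55998723 0.07106081 0.20306691] [ 3.14157734e+00 -6.47038806e-06  1.57464821e+00]
spent_center [255.9 179.3] 0.66 [0.5625 0.0754 0.065 ]
sound_a_center [257.4 203.1] 0.69 [0.5647 0.0434 0.065 ]
pocket2 [254.1 177.1] 0.36 [0.5602 0.0783 0.065 ]
```

View pics/w1.png

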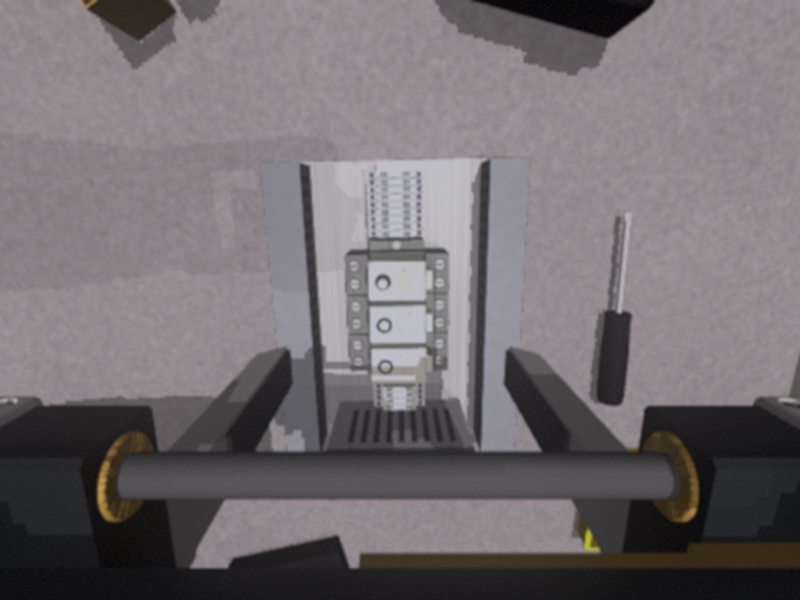

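The row shows three noses at (397, 281), (398, 323) and (398, 362), with their tabs on the right (+x) at x≈429. Next is a close crop to check the pins and measure the edges.

```bash
python3 - <<'E'
from h import *
o=telemetry.get_obs()
im=cv2.imread("pics/w1.png");c=im[235:385,330:470]
cv2.imwrite("pics/w1c.png",cv2.resize(c,(560,600),interpolation=cv2.INTER_CUBIC))
sc=cv2.imread("pics/scene0.png")
for uv in [(369,262),(425,262),(369,303),(425,303)]: print(uv,at_z("wrist",np.array(uv)*.64,.082,o).round(4))
for y in (0.076,.040,.004): print(proj("wrist",[.5625,y,.082],o)/.64)
E
```

```text
(369, 262) [0.5385 0.0931 0.082 ]
(425, 262) [0.5822 0.0928 0.082 ]
(369, 303) [0.5377 0.0602 0.082 ]
(425, 303) [0.5825 0.0599 0.082 ]
[399.84753478 283.36542106]
[400.08462465 326.95887393]
[400.30992913 368.38535812]
```

View pics/w1c.png

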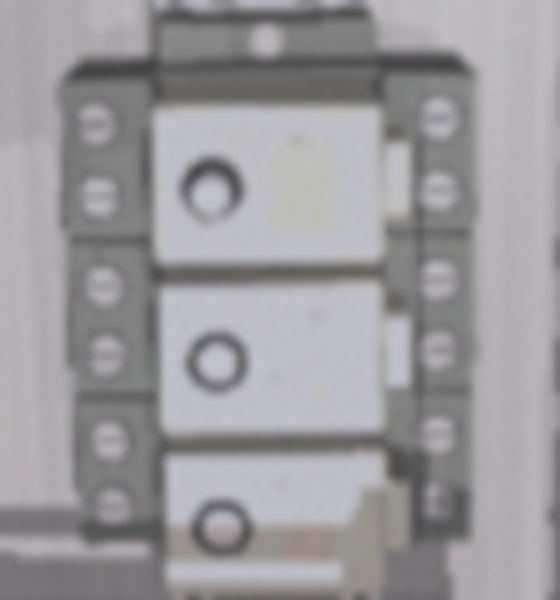

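The top nose (pocket 3, y≈0.076) has the raised pin: in the crop at (210, 190) it is displaced and shadowed, while the other two pins are flush. The choice is confirmed, so I'll descend and pinch.

Request:
move_arm:
  increments:
    - [0.0055, 0.001, 0.03, -0.014]
    - [0, 0, 0.05, 0]
    - [0, 0, 0.045, 0]
    - [0, 0, 0.02, 0]
    - [0, 0, 0.006, 0]
    - [0, 0, 0, 0]
  grip: 1

```text
time_s: 4.12
ee_pos: [0.5613, 0.0766, 0.0526]
eef_rot: [3.141, -0.0, 1.581]
force: [-0.2, 0.7, -0.5]
grip_width: 0.0942
grip_force: 0.0
```

Request:
move_arm:
  increments:
    - [0, 0, 0, 0]
    - [0, 0, 0, 0]
    - [0, 0, 0, 0]
    - [0, 0, 0, 0]
    - [0, 0, 0, 0]
    - [0, 0, 0, 0]
    - [0, 0, 0, 0]
    - [0, 0, 0, 0]
  grip: 0
  force: 20

```text
time_s: 5.12
ee_pos: [0.5604, 0.0766, 0.052]
eef_rot: [-3.14, 0.0, 1.583]
force: [-14.8, -0.7, 7.0]
grip_width: 0.0175
grip_force: 7.8
```

```bash
python3 - <<'E'
from h import *
o=telemetry.get_obs();print(o)
im=cams.camera("wrist");cv2.imwrite("pics/w2.png",im[100:384])
E
```

```text
{'time_s': 5.125, 'qpos': array([7.09926283e-02, 4.53575296e-01, 1.59326052e+00, 5.20109638e-05,
       1.09628133e+00, 5.89183460e-02]), 'joint_vel': array([ 0.00111118, -0.00487397,  0.01170924,  0.00160132,  0.03348031,
        0.00093455]), 'tau': array([-5.51796835e-01, -5.62288535e+01, -3.47881293e+01, -2.11777200e-02,
       -2.98994467e+00,  3.03371390e-02]), 'ee_pos': array([0.56038946, 0.07655725, 0.05204777]), 'eef_rot': array([-3.14006808e+00,  4.36210825e-05,  1.58284684e+00]), 'force': array([-14.76001308,  -0.65240865,   7.02218306]), 'moment': array([-0.13271117,  2.87447286,  0.04108031]), 'grip_force': 7.757255136966705, 'grip_width': 0.01749382406289587}
```

View pics/w2.png

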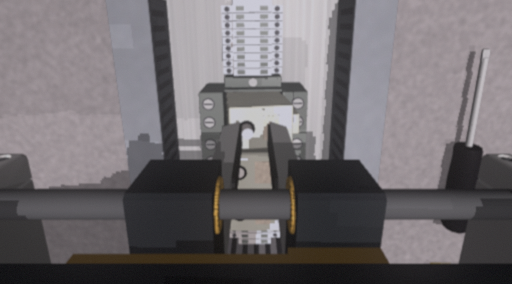

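The picture doesn't explain the 17.5 mm opening: the fingers look to be over the nose at crop (240–270, 125), next to the pin at (245, 127). I'll take an enlarged look from both cameras.

```bash
python3 - <<'E'
from h import *
im=cams.camera("wrist");a=cv2.resize(im[175:285,195:320],(400,352),interpolation=cv2.INTER_CUBIC)
s=cams.camera("scene");u=proj("scene",[.56,.06,.08]).astype(int);print(u,telemetry.get_obs()["grip_width"])
b=cv2.resize(s[u[1]-50:u[1]+50,u[0]-57:u[0]+57],(400,352),interpolation=cv2.INTER_CUBIC)
cv2.imwrite("pics/w3.png",cv2.convertScaleAbs(np.hstack([a,b]),alpha=1.3,beta=15))
E
```

```text
[283 195] 0.007461918647842002
```

View pics/w3.png

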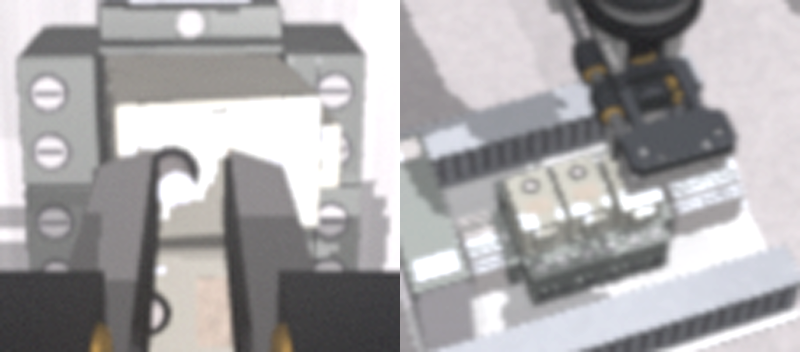

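Request:
move_arm:
  increments:
    - [0, 0, -0.01, 0]
    - [0, 0, 0, 0]
    - [0, 0, 0, 0]
    - [0, 0, 0, 0]
    - [0, 0, 0, 0]
    - [0, 0, 0, 0]
    - [0, 0, 0, 0]
    - [0, 0, 0, 0]
    - [0, 0, 0, 0]
  grip: 1

```text
time_s: 6.4
ee_pos: [0.561, 0.0765, 0.0621]
eef_rot: [3.142, -0.0, 1.583]
force: [1.1, -0.7, -0.5]
grip_width: 0.0925
grip_force: 0.0
```

```bash
python3 - <<'E'
from h import *
o=telemetry.get_obs();print(o["ee_pos"],o["grip_width"],o["force"])
im=cams.camera("wrist");a=cv2.resize(im[130:300,140:370],(400,296),interpolation=cv2.INTER_CUBIC)
s=cams.camera("scene");u=proj("scene",[.56,.06,.1]).astype(int)
b=cv2.resize(s[u[1]-50:u[1]+50,u[0]-67:u[0]+67],(400,296),interpolation=cv2.INTER_CUBIC)
cv2.imwrite("pics/w4.png",cv2.convertScaleAbs(np.hstack([a,b]),alpha=1.3,beta=15))
for x in(-.047,.047,-.0595,.0595):
  print([ (proj("wrist",o["ee_pos"]+np.array([x,.008,dz]),o)-[140,130])*400/230 for dz in (0,.03)])
for n in ("spent_center","sound_a_center"): print(n,[(d["centre"],d["conf"]) for d in nets.mark_of("wrist",n)])
E
```

```text
[0.56100462 0.07653663 0.06206352] 0.09245800965155168 [ 1.10200138 -0.653817   -0.47177549]
[array([ 97.41122034, 131.64871959]), array([ 82.48025807, 152.08112686])]
[array([298.74637059, 133.81742864]), array([313.54784182, 154.53518421])]
[array([ 70.5930326 , 131.35984383]), array([ 51.69404172, 151.75416131])]
[array([325.47484934, 134.10533809]), array([344.21589702, 154.86089483])]
spent_center [([251.3, 214.4], 0.58)]
sound_a_center [([251.9, 255.4], 0.77)]
```

View pics/w4.png

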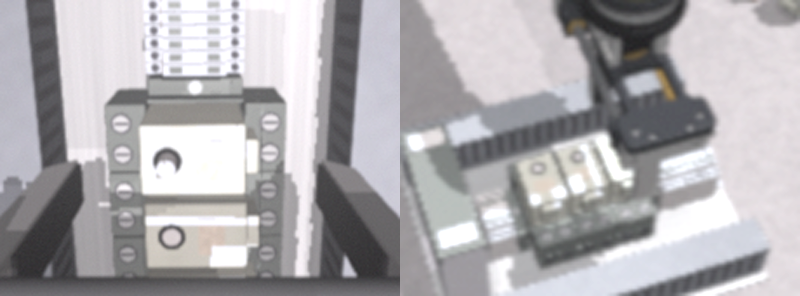

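The fingertips show about 30 mm short of the nominal TCP. The inner tips at (82, 170) and (317, 165) match points 30 mm behind the TCP, and the fingers did close over the 82 mm nose top at a reading of 0.052. I'll use effective tip = TCP z + 0.03, and go lower in steps while checking the force.

Request:
move_arm:
  increments:
    - [0.004, -0.002, 0.01, 0]
    - [0, 0, 0.004, 0]
    - [0, 0, 0.004, 0]
    - [0, 0, 0.002, 0]
    - [0, 0, 0, 0]

```text
time_s: 7.22
ee_pos: [0.5589, 0.0805, 0.0419]
eef_rot: [-3.141, 0.0, 1.583]
force: [-0.1, 0.5, -0.1]
grip_width: 0.0942
grip_force: 0.0
```

Request:
move_arm:
  increments:
    - [0, 0, 0.008, 0]
    - [0, 0, 0.006, 0]
    - [0, 0, 0.004, 0]
    - [0, 0, 0, 0]

```text
time_s: 7.72
ee_pos: [0.5587, 0.0805, 0.0237]
eef_rot: [-3.141, 0.0, 1.583]
force: [0.3, -0.4, -0.4]
grip_width: 0.0942
grip_force: 0.0
```

Request:
move_arm:
  increments:
    - [0, 0, 0, 0]
    - [0, 0, 0, 0]
    - [0, 0, 0, 0]
    - [0, 0, 0, 0]
    - [0, 0, 0, 0]
    - [0, 0, 0, 0]
  grip: 0
  force: 20

```text
time_s: 8.48
ee_pos: [0.559, 0.0805, 0.0243]
eef_rot: [3.141, 0.0, 1.583]
force: [-1.0, -0.9, 2.6]
grip_width: 0.0457
grip_force: 20.0
```

Gripped at 45.7 mm with the tab flush. Lifting.

Request:
move_arm:
  increments:
    - [0, 0, -0.006, 0]
    - [0, 0, -0.012, 0]
    - [0, 0, -0.02, 0]
    - [0, 0, -0.03, 0]
    - [0, 0, -0.04, 0]
    - [0, 0, -0.03, 0]
    - [0, 0, 0, 0]

```text
time_s: 9.35
ee_pos: [0.5599, 0.0806, 0.1646]
eef_rot: [3.137, -0.0, 1.583]
force: [0.7, 0.0, -2.5]
grip_width: 0.0457
grip_force: 20.0
```

```bash
python3 - <<'E'
from h import *
o=telemetry.get_obs();print(o["ee_pos"],o["grip_width"],o["grip_force"])
im=cams.camera("wrist");a=cv2.resize(im[100:300,120:390],(400,296),interpolation=cv2.INTER_CUBIC)
s=cams.camera("top");u=(np.array([235,330])).astype(int);t=proj("top",[.445,-.306,.003]).astype(int)
b=cv2.resize(s[t[1]-40:t[1]+40,t[0]-54:t[0]+54],(400,296),interpolation=cv2.INTER_CUBIC)
cv2.imwrite("pics/w5.png",np.hstack([a,b]))
m=cv2.inRange(s,(0,0,0),(60,60,60))[t[1]-40:t[1]+40,t[0]-40:t[0]+40]
c=max(cv2.findContours(m,0,2)[0],key=cv2.contourArea);r=cv2.minAreaRect(c);print(r)
bx=cv2.boxPoints(r)+t-40
for p in bx: print(at_z("top",p,.02).round(4))
E
```

```text
[0.55988867 0.08059686 0.16461927] 0.04570621803688096 19.986974000930786
((41.38235855102539, 41.52941131591797), (42.44373321533203, 35.89527130126953), 75.96376037597656)
[ 0.4904 -0.233   0.02  ]
[ 0.5202 -0.3426  0.02  ]
[ 0.3915 -0.3733  0.02  ]
[ 0.3621 -0.265   0.02  ]
```

View pics/w5.png

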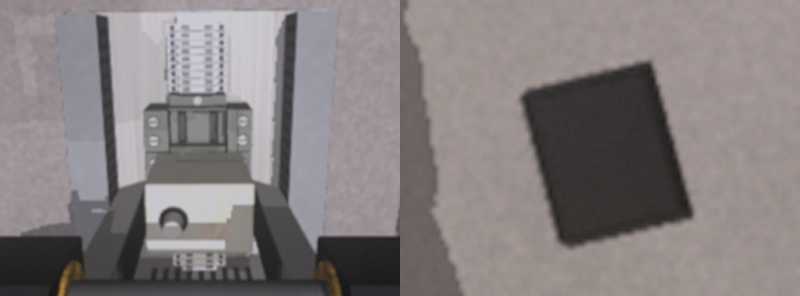

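Plug is out and pocket 3 is empty. The tray centre is at about (0.441, -0.304). Carrying it there.

Request:
move_arm:
  increments:
    - [-0.04, -0.0124, 0, 0]
    - [-0.05, -0.0164, 0, 0]
    - [-0.05, -0.0164, 0, 0]
    - [-0.05, -0.0164, 0, 0]
    - [-0.05, -0.0164, 0, 0]
    - [-0.05, -0.0164, 0, 0]
    - [-0.05, -0.0164, 0.01, 0]
    - [-0.039, -0.0128, 0.03, 0]
    - [0, 0, 0.04, 0]
    - [0, 0, 0.03, 0]
    - [0, 0, 0.015, 0]
    - [0, 0, 0.01, 0]
    - [0, 0, 0, 0]

```text
time_s: 11.08
ee_pos: [0.4399, -0.2998, 0.0269]
eef_rot: [-3.141, -0.0, 1.583]
force: [-0.4, -0.7, -1.8]
grip_width: 0.046
grip_force: 20.0
```

Request:
move_arm:
  increments:
    - [0, 0, 0.006, 0]
    - [0, 0, 0.004, 0]
    - [0, 0, 0.003, 0]
    - [0, 0, 0, 0]

```text
time_s: 11.58
ee_pos: [0.4398, -0.2999, 0.0139]
eef_rot: [-3.141, -0.0, 1.583]
force: [-0.9, -0.5, -2.3]
grip_width: 0.0457
grip_force: 20.0
```

Request:
move_arm:
  increments:
    - [0, 0, 0.001, 0]
    - [0, 0, 0.001, 0]
    - [0, 0, 0.001, 0]
    - [0, 0, 0, 0]

```text
time_s: 12.08
ee_pos: [0.4403, -0.3006, 0.013]
eef_rot: [3.141, 0.002, 1.583]
force: [-7.3, 2.8, 20.1]
grip_width: 0.0459
grip_force: 20.0
```

Floor contact. I'll ease off and release.

Request:
move_arm:
  increments:
    - [0, 0, -0.002, 0]
    - [0, 0, 0, 0]

```text
time_s: 12.32
ee_pos: [0.44, -0.3, 0.0131]
eef_rot: [3.141, 0.0, 1.583]
force: [1.7, 1.3, 0.5]
grip_width: 0.0461
grip_force: 20.0
```

Request:
move_arm:
  increments:
    - [0, 0, 0, 0]
    - [0, 0, 0, 0]
    - [0, 0, 0, 0]
    - [0, 0, 0, 0]
  grip: 1

```text
time_s: 12.82
ee_pos: [0.4399, -0.2999, 0.013]
eef_rot: [-3.141, -0.0, 1.583]
force: [0.6, -0.2, -0.0]
grip_width: 0.0827
grip_force: 0.0
```

```bash
python3 - <<'E'
from h import *
o=telemetry.get_obs();print(o["time_s"],o["ee_pos"],o["grip_width"],o["force"])
s=cams.camera("top")
for q,z in [("spare_center",.051),("spare_tabside",.051),("carton_mid",.033)]:
    for d in nets.mark_of("top",q): print("t",q,np.round(d["centre"],1),round(d["conf"],2),at_z("top",d["centre"],z).round(4))
s=cams.camera("scene")
for q,z in [("spare_center",.051),("spare_tabside",.051),("carton_mid",.033)]:
    for d in nets.mark_of("scene",q): print("s",q,np.round(d["centre"],1),round(d["conf"],2),at_z("scene",d["centre"],z).round(4))
E
```

```text
12.825 [ 0.43985654 -0.29990014  0.01297738] 0.08271987184522517 [ 0.60736083 -0.22964901 -0.04738555]
t spare_center [150.6 240.7] 0.75 [0.3831 0.3364 0.051 ]
t spare_center [356.5 226.7] 0.65 [ 0.4395 -0.2959  0.051 ]
t spare_center [247.7 187.6] 0.57 [0.5538 0.04   0.051 ]
t spare_tabside [155.2 237.1] 0.68 [0.3944 0.3226 0.051 ]
t spare_tabside [260.3 185.6] 0.48 [0.5608 0.0009 0.051 ]
t carton_mid [157.8 254.5] 0.66 [0.3402 0.3172 0.033 ]
s spare_center [357.8 134.9] 0.6 [0.4077 0.342  0.051 ]
s spare_tabside [347.  132.9] 0.66 [0.3909 0.3151 0.051 ]
s spare_tabside [276.7 203.2] 0.65 [0.5597 0.0412 0.051 ]
s carton_mid [333.7 125.6] 0.7 [0.337  0.2983 0.033 ]
```

The spent plug is standing in the tray. Next I'll go above the spare, at about (0.395, 0.339) with its tab towards -y, with the tool turned to match.

Request:
move_arm:
  increments:
    - [0, 0, -0.02, 0]
    - [0, 0, -0.05, 0]
    - [0, 0, -0.05, 0.165]
    - [0, 0, -0.03, 0.165]
    - [0, 0, 0, 0.165]
    - [0, 0, 0, 0.165]
    - [0, 0, 0, 0.165]
    - [0, 0, 0, 0.165]
    - [0, 0, 0, 0.165]
    - [0, 0, 0, 0.168]
  grip: 1

```text
time_s: 14.48
ee_pos: [0.4398, -0.2999, 0.163]
eef_rot: [-3.141, 0.0, 0.254]
force: [0.5, 0.6, -0.1]
grip_width: 0.0939
grip_force: 0.0
```

Request:
move_arm:
  increments:
    - [0.011, -0.0573, 0, 0]
    - [0.011, -0.0573, 0, 0]
    - [0.011, -0.0573, 0, 0]
    - [0.011, -0.0573, 0, 0]
    - [0.011, -0.0573, 0, 0]
    - [0.011, -0.0573, 0, 0]
    - [0.011, -0.0573, 0, 0]
    - [0.011, -0.0573, 0, 0]
    - [0.011, -0.0573, 0, 0]
    - [0.011, -0.0573, 0, 0]
    - [0.011, -0.0573, 0, 0]
    - [0, 0, 0, 0]
    - [0, 0, 0, 0]

```text
time_s: 16.1
ee_pos: [0.3948, 0.3399, 0.1628]
eef_rot: [3.141, 0.001, 0.26]
force: [0.6, -0.4, -0.0]
grip_width: 0.0944
grip_force: 0.0
```

```bash
python3 - <<'E'
from h import *
o=telemetry.get_obs();print(o["time_s"],o["ee_pos"],o["eef_rot"],o["qpos"])
im=cams.camera("wrist");cv2.imwrite("pics/w6.png",im);cv2.imwrite("pics/w6c.png",cv2.resize(im[100:300,140:400],(780,600),interpolation=cv2.INTER_CUBIC))
for q,z in [("spare_center",.051),("spare_tabside",.051),("carton_mid",.033)]:
    for d in nets.mark_of("wrist",q): print(q,np.round(d["centre"],1),round(d["conf"],2),at_z("wrist",d["centre"],z,o).round(4))
t=cams.camera("top")
for d in nets.mark_of("top","spent_center"): print("spent",np.round(d["centre"],1),round(d["conf"],2),at_z("top",d["centre"],.054).round(3))
E
```

```text
16.1 [0.39477203 0.33989619 0.16282583] [3.14123148e+00 5.24365283e-04 2.60187342e-01] [ 6.40609461e-01  2.39164732e-01  1.60802487e+00 -1.46170765e-04
  1.29502404e+00  1.95125819e+00]
spare_center [254.  192.9] 0.68 [0.3892 0.3373 0.051 ]
spare_tabside [273.9 185.8] 0.82 [0.4039 0.3164 0.051 ]
carton_mid [268.5 231.3] 0.97 [0.3393 0.3042 0.033 ]
spent [360.2 227.2] 0.82 [ 0.438 -0.306  0.054]
```

View pics/w6c.png

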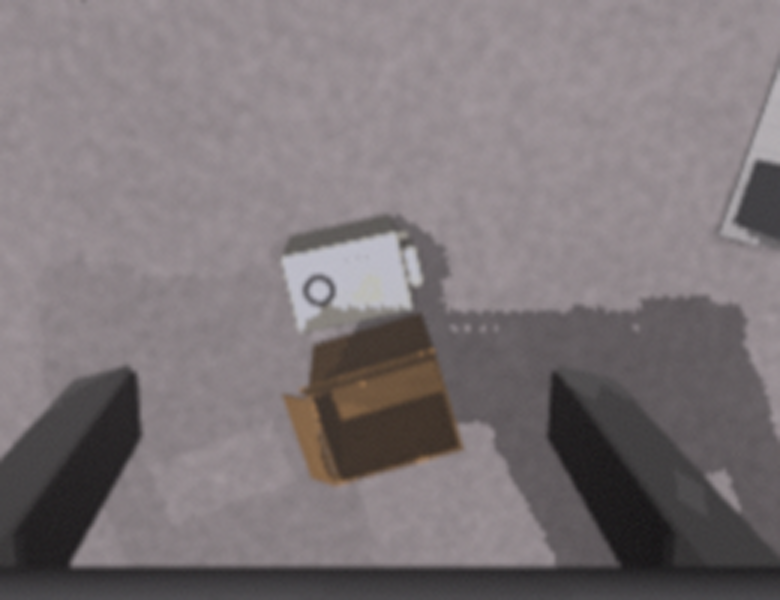

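The spare's nose top has corners at about (283, 257), (398, 232), (412, 308) and (298, 332) in the crop, with its tab at (413, 265) on the right. The carton is at (380, 400), just below it.

```bash
python3 - <<'E'
from h import *
o=telemetry.get_obs()
P=np.array([at_z("wrist",np.array(p)/3+[140,100],.068,o) for p in [(283,257),(398,232),(412,308),(298,332)]])
c=P.mean(0);ax=(P[1]+P[2]-P[0]-P[3])/2;ay=(P[0]+P[1]-P[2]-P[3])/2
y=np.arctan2(ax[1],ax[0]);y2=np.arctan2(-ay[0],ay[1]);print(P.round(4),c,np.linalg.norm(ax),np.linalg.norm(ay),y,y2)
ty=y+np.pi/2; print("turn",-(ty-o["eef_rot"][2]))
R=Ro.from_euler("xyz",[np.pi,0,ty]).as_matrix();print("shift after turn",R.T@(c-o["ee_pos"]))
E
```

```text
[[0.396  0.3621 0.068 ]
 [0.4166 0.3223 0.068 ]
 [0.3892 0.3089 0.068 ]
 [0.3684 0.3493 0.068 ]] [0.39256133 0.33565537 0.068     ] 0.045138947485681265 0.030440453176012492 -1.0959780041773783 -1.1267400379453236
turn -0.21619465019015904
shift after turn [-0.00421203  0.00232403  0.09530551]
```

Request:
move_arm:
  increments:
    - [0, 0, 0, -0.1]
    - [0, 0, 0, -0.1]
    - [0, 0.001, 0.03, 0]
    - [0, 0, 0.05, 0]
    - [0, 0, 0.04, 0]
    - [0, 0, 0.02, 0]
    - [0, 0, 0.01, 0]
    - [0, 0, 0.003, 0]
    - [0, 0, 0, 0]

```text
time_s: 17.52
ee_pos: [0.3957, 0.3396, 0.0107]
eef_rot: [-3.141, -0.001, 0.46]
force: [0.4, -0.7, 0.3]
grip_width: 0.0939
grip_force: 0.0
```

Request:
move_arm:
  increments:
    - [0, 0, 0, 0]
    - [0, 0, 0, 0]
    - [0, 0, 0, 0]
    - [0, 0, 0, 0]
    - [0, 0, 0, 0]
    - [0, 0, 0, 0]
  grip: 0
  force: 20

```text
time_s: 18.27
ee_pos: [0.3954, 0.3395, 0.0101]
eef_rot: [-3.142, -0.0, 0.46]
force: [0.3, 0.8, 1.2]
grip_width: 0.0458
grip_force: 20.0
```

Request:
move_arm:
  increments:
    - [0, 0, -0.01, 0]
    - [0, 0, -0.04, 0]
    - [0, 0, -0.05, 0]
    - [0, 0, -0.04, -0.123]
    - [0, 0, -0.015, -0.16]
    - [0, 0, 0, -0.168]
    - [0, 0, 0, -0.168]
    - [0, 0, 0, -0.168]
    - [0, 0, 0, -0.168]
    - [0, 0, 0, -0.168]

```text
time_s: 19.52
ee_pos: [0.3952, 0.3393, 0.1655]
eef_rot: [-3.142, -0.0, 1.588]
force: [-0.3, 0.5, -1.7]
grip_width: 0.0458
grip_force: 20.0
```

Request:
move_arm:
  increments:
    - [-0.0435, 0.0267, 0, 0]
    - [-0.0435, 0.0267, 0, 0]
    - [-0.0435, 0.0267, 0, 0]
    - [-0.0435, 0.0267, 0, 0]
    - [-0.0435, 0.0267, 0, 0]
    - [-0.0435, 0.0267, 0, 0]
    - [0, 0, 0, 0]
    - [0, 0, 0, 0]

```text
time_s: 20.52
ee_pos: [0.5583, 0.0806, 0.1652]
eef_rot: [-3.141, -0.0, 1.583]
force: [-0.1, 0.4, -1.6]
grip_width: 0.0459
grip_force: 20.0
```

```bash
python3 - <<'E'
from h import *
o=telemetry.get_obs();print(o["time_s"],o["ee_pos"],o["eef_rot"],o["grip_width"])
im=cams.camera("wrist");cv2.imwrite("pics/w7.png",im)
a=cv2.resize(im[100:300,120:390],(400,296),interpolation=cv2.INTER_CUBIC);b=cv2.imread("pics/w5.png")[:,:400]
cv2.imwrite("pics/w7c.png",np.hstack([b,a]))
ga,gb=[cv2.cvtColor(x,6).astype(np.float32) for x in(a,b)]
for box in [(140,265,140,265),(140,240,140,260)]:
    r0,r1,c0,c1=box
    T=cv2.Sobel(gb,5,1,0)[r0:r1,c0:c1],cv2.Sobel(gb,5,0,1)[r0:r1,c0:c1]
    A=cv2.Sobel(ga,5,1,0),cv2.Sobel(ga,5,0,1)
    for t,q in zip(T,A):
        m=cv2.matchTemplate(q[r0-20:r1+20,c0-20:c1+20],t,cv2.TM_CCOEFF_NORMED);print(np.array(cv2.minMaxLoc(m)[3])-20,m.max())
E
```

```text
20.525 [0.55833765 0.08061945 0.16519564] [-3.14123516e+00 -1.93754879e-04  1.58253547e+00] 0.045937761831012745
[1 5] 0.6841828
[2 0] 0.3885838
[0 6] 0.7320181
[0 7] 0.5242964
```

View pics/w7c.png

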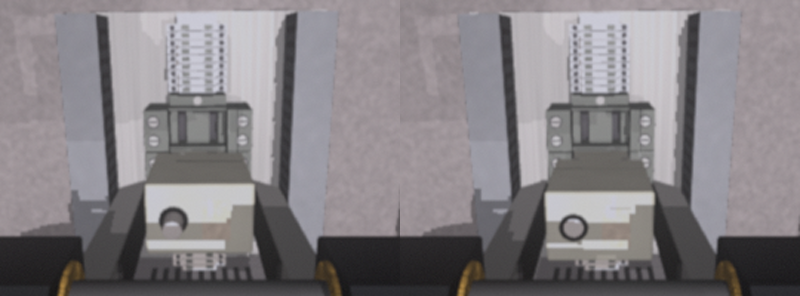

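The spare (right) sits about 6 px lower in hand than the spent plug did (nose rows 190–260 against 183–254). That puts it about 2.8 mm further to -y, so I'll shift +y to suit and lower it into pocket 3.

Request:
move_arm:
  increments:
    - [0.0028, 0.0005, 0.03, 0]
    - [0, 0, 0.04, 0]
    - [0, 0, 0.025, 0]
    - [0, 0, 0.01, 0]
    - [0, 0, 0.005, 0]
    - [0, 0, 0.003, 0]
    - [0, 0, 0.003, 0]
    - [0, 0, 0, 0]

```text
time_s: 21.58
ee_pos: [0.5592, 0.0832, 0.0492]
eef_rot: [3.141, -0.0, 1.583]
force: [-0.3, -1.4, -1.6]
grip_width: 0.0459
grip_force: 20.0
```

Request:
move_arm:
  increments:
    - [0, 0, 0.0025, 0]
    - [0, 0, 0.0025, 0]
    - [0, 0, 0.0025, 0]
    - [0, 0, 0, 0]

```text
time_s: 22.08
ee_pos: [0.559, 0.0831, 0.0413]
eef_rot: [-3.141, 0.0, 1.583]
force: [0.9, 1.0, -1.4]
grip_width: 0.0458
grip_force: 20.0
```

Request:
move_arm:
  increments:
    - [0, 0, 0.0025, 0]
    - [0, 0, 0.0025, 0]
    - [0, 0, 0.0025, 0]
    - [0, 0, 0.0025, 0]
    - [0, 0, 0.002, 0]
    - [0, 0, 0, 0]

```text
time_s: 22.82
ee_pos: [0.5591, 0.0831, 0.0294]
eef_rot: [-3.141, 0.0, 1.583]
force: [0.9, 0.6, -1.4]
grip_width: 0.0457
grip_force: 20.0
```

Sliding in freely. Last 5 mm.

Request:
move_arm:
  increments:
    - [0, 0, 0.002, 0]
    - [0, 0, 0.0015, 0]
    - [0, 0, 0.001, 0]
    - [0, 0, 0.001, 0]
    - [0, 0, 0.0005, 0]
    - [0, 0, 0, 0]

```text
time_s: 23.58
ee_pos: [0.5592, 0.0832, 0.0241]
eef_rot: [3.141, -0.0, 1.583]
force: [-3.6, -0.4, 5.9]
grip_width: 0.0457
grip_force: 20.0
```

Request:
move_arm:
  increments:
    - [0, 0, 0.001, 0]
    - [0, 0, 0, 0]

```text
time_s: 23.82
ee_pos: [0.5594, 0.0832, 0.024]
eef_rot: [3.141, -0.0, 1.583]
force: [-6.8, -0.3, 15.3]
grip_width: 0.0456
grip_force: 20.0
```

Request:
move_arm:
  increments:
    - [0, 0, 0, 0]
    - [0, 0, 0, 0]
    - [0, 0, 0, 0]
    - [0, 0, 0, 0]
    - [0, 0, 0, 0]
    - [0, 0, 0, 0]
  grip: 1

```text
time_s: 24.58
ee_pos: [0.5591, 0.0831, 0.0225]
eef_rot: [-3.141, 0.0, 1.583]
force: [0.2, 0.4, -0.3]
grip_width: 0.0942
grip_force: 0.0
```

Seated and released. I'll do a confirming press on the nose top with the fingers partly closed.

Request:
move_arm:
  increments:
    - [0, 0, -0.01, 0]
    - [0, 0, -0.03, 0]
    - [0, 0, -0.01, 0]

```text
time_s: 24.95
ee_pos: [0.56, 0.0833, 0.0747]
eef_rot: [3.139, -0.0, 1.583]
force: [0.3, -1.2, -0.1]
grip_width: 0.0944
grip_force: 0.0
```

Request:
move_arm:
  increments:
    - [0, 0, 0, 0]
    - [0, 0, 0, 0]
    - [0, 0, 0, 0]
    - [0, 0, 0, 0]
    - [0, 0, 0, 0]
    - [0, 0, 0, 0]
    - [0, 0, 0, 0]
    - [0, 0, 0.01, 0]
    - [0, 0, 0.006, 0]
    - [0, 0, 0.002, 0]
    - [0, 0, 0.002, 0]
    - [0, 0, 0, 0]
  grip: 0.25

```text
time_s: 26.45
ee_pos: [0.5592, 0.0831, 0.0525]
eef_rot: [-3.142, 0.0, 1.583]
force: [-0.7, 0.6, 0.3]
grip_width: 0.0236
grip_force: 0.0
```

Request:
move_arm:
  increments:
    - [0, 0, 0.001, 0]
    - [0, 0, 0.001, 0]
    - [0, 0, 0.001, 0]
    - [0, 0, 0, 0]

```text
time_s: 26.95
ee_pos: [0.5591, 0.0832, 0.0495]
eef_rot: [-3.141, -0.0, 1.583]
force: [-0.1, -0.6, 0.2]
grip_width: 0.0238
grip_force: 0.0
```

Request:
move_arm:
  increments:
    - [0, 0, 0.001, 0]
    - [0, 0, 0.001, 0]
    - [0, 0, 0.001, 0]
    - [0, 0, 0, 0]

```text
time_s: 27.45
ee_pos: [0.5591, 0.0832, 0.0464]
eef_rot: [-3.141, -0.0, 1.583]
force: [0.3, 0.1, -0.3]
grip_width: 0.0232
grip_force: 0.0
```

Request:
move_arm:
  increments:
    - [0, 0, 0.001, 0]
    - [0, 0, 0.001, 0]
    - [0, 0, 0.001, 0]
    - [0, 0, 0.001, 0]
    - [0, 0, 0, 0]

```text
time_s: 28.08
ee_pos: [0.5595, 0.0833, 0.0438]
eef_rot: [3.14, -0.0, 1.583]
force: [-4.1, 0.6, 12.6]
grip_width: 0.0235
grip_force: 6.6
```

Request:
move_arm:
  increments:
    - [0, 0, 0.001, 0]
    - [0, 0, 0.0005, 0]
    - [0, 0, 0, 0]

```text
time_s: 28.45
ee_pos: [0.5599, 0.0834, 0.0437]
eef_rot: [3.139, -0.0, 1.583]
force: [-9.6, -0.0, 27.9]
grip_width: 0.0237
grip_force: 13.4
```

Request:
move_arm:
  increments:
    - [0, 0, -0.02, 0]
    - [0, 0, -0.05, 0]
    - [0, 0, -0.06, 0]
    - [0, 0, -0.02, 0]
    - [0, 0, 0, 0]

```text
time_s: 29.08
ee_pos: [0.5597, 0.0832, 0.1922]
eef_rot: [3.139, -0.0, 1.583]
force: [-0.2, -0.3, -1.0]
grip_width: 0.0234
grip_force: 0.0
```

```bash
python3 - <<'E'
from h import *
o=telemetry.get_obs();print(o["time_s"],o["ee_pos"],o["eef_rot"],o["force"])
im=cams.camera("wrist")
# nose-top rows / tab widths: print bright profile along each plug's centre line at z=.078
b=cv2.imread("pics/w1.png")
for y in (.0765,.0405,.0045):
    u=[proj("wrist",[x,y+.004,.078],o) for x in np.arange(.530,.600,.002)]
    print(y,[int(cv2.getRectSubPix(im,(3,3),tuple(map(float,p))).mean()) for p in u])
t=cams.camera("top")
for q,z in (("spent_center",.054),("sound_a_center",.065),("carton_mid",.033)):
    for d in nets.mark_of("top",q): print(q,np.round(d["centre"],1),round(d["conf"],2),at_z("top",d["centre"],z).round(3))
for d in nets.search_frame("top","spent_center"): print(d)
E
```

```text
29.075 [0.55969387 0.08321284 0.19222961] [ 3.13891008e+00 -2.19548120e-04  1.58280013e+00] [-0.16072626 -0.33914915 -1.00331049]
0.0765 [135, 126, 137, 176, 199, 192, 165, 144, 146, 146, 142, 161, 192, 201, 201, 201, 201, 201, 201, 201, 201, 201, 201, 201, 200, 198, 200, 199, 175, 144, 147, 164, 167, 151, 136]
0.0405 [146, 130, 121, 131, 174, 198, 193, 164, 142, 146, 146, 137, 153, 186, 200, 200, 200, 200, 200, 200, 200, 200, 200, 200, 201, 200, 197, 198, 198, 173, 145, 151, 162, 159, 142]
0.0045 [83, 60, 45, 45, 72, 126, 150, 133, 112, 109, 113, 111, 115, 132, 147, 149, 148, 149, 154, 160, 162, 161, 161, 164, 166, 165, 147, 92, 50, 45, 51, 65, 75, 76, 76]
spent_center [359.4 227.8] 0.55 [ 0.436 -0.304  0.054]
sound_a_center [247.8 187.9] 0.46 [0.551 0.039 0.065]
carton_mid [158.5 253.5] 0.64 [0.343 0.315 0.033]
{'extent': [351.7, 220.2, 364.1, 235.7], 'conf': 0.81}
{'extent': [243.5, 178.1, 251.0, 194.5], 'conf': 0.19}
{'extent': [252.4, 177.8, 263.6, 192.6], 'conf': 0.19}
```

```bash
python3 -c "
from station import hand_in;print(hand_in())"
```

```text
the job is handed in; nothing more can be done
None
```

The job is handed in: the tripped plug (pocket 3) stands in the black tray, and the spare is in its place, pressed home and released, with its tab reading sprung out like its neighbour's; at one point the closing fingers pushed briefly on the tripped plug's pin, because they end about 35 mm short of the stated TCP.

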